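Back off a left-hand grinder nut and take out its slotted washer

ROBOT

A 6-joint arm with a two-finger parallel gripper is mounted at the origin on a cart in front of the work surface, level with it; the furniture and walls round the work are solid. World frame = base frame: x ahead of the robot, y to its left, z up, the work surface at z = 0. Lengths are in mm, angles in rad, forces in N, time in s.
With the tool pointing down it reaches from about 325 to 900 mm from the base axis. Payload 3.5 kg.
Tool frame: the origin (TCP) lies midway between the tips of the shut fingers; the grasp point (between the pads) lies 19 mm behind it (env.grasp_offset is the distance from the TCP to the grasp point, in mm); z points along the fingers, y is the line along which they close (so a half turn about z gives the same grasp; the last joint's range is limited). The gripper opens to 85 mm and grips with 20 to 120 N. Pads are 22 mm wide; open, the fingers measure 114 mm over their backs; the gripper's body (76 mm by 85 mm) begins 54 mm behind the grasp point. The pads swing forward as they close: fully open they stand 13 mm farther back than shut.
Start: joints at [1, 0.276, -0.026, 1.268, 0, 1.467], TCP at [281.833, 557.846, 231.313] pointing down, gripper open.
Joint ranges: [-3.12, 3.12], [-0.85, 1.88], [-1.08, 1.24], [-1.95, 2.15], [-1.57, 1.53], [-3.14, 3.14]. Speed limits (rad/s): [2.57, 2.57, 3.14, 3.14, 3.14, 3.14].

INTERFACE

Orientations are given as a unit quaternion [x, y, z, w].
In Python, from cell import env gives the robot as it stands. The module is installed in compiled form; this text tells all that it offers.
- The arm moves only by the tool carry_out, never from a script. Its argument "increments" is a list of rows, each an object with "jaw": the finger opening in mm, from 0 to 85.4; "travel": the shift along the tool's x, y, z in mm, a list of three; "spin": the turn about the tool's z in rad. In form: [{"jaw": jaw, "travel": [dx, dy, dz], "spin": spin}, ...]. A call has 1 to 10 rows; each row is the pose to reach, as a shift and turn from the pose commanded when the call began, along the tool's axes at that moment; what a row does not reach only later rows make up. A row lasts 1/10 s, in which the tool goes at most 50 mm and 8.59 degrees, less where a joint would pass 70% of its speed; a pose out of reach is approached as far as the arm can. A call with a gripper value outside its range is refused whole. The fingers move at their own pace and stop on an object; "squeeze" is the grip in N (left out, the last holds). Time passes only in rows, so rows that repeat a pose let the fingers close. It gives the time, the measured TCP pose, the force, the opening and the grip force at its end, in the units of the state.
- env.get_obs(): the state, without advancing time (a new reading comes with each control period).
- env.capture(name): name is "scene" or "top"; returns a dict with "img" (420x560x3 uint8, red, green, blue), "camera_matrix" (3x3 intrinsics, pixels), "world_to_cam" (4x4, takes a point from world to camera coordinates). Camera axes: x right, y up, looking along -z (the intrinsics and any distortion apply to the point x, -y, -z); pixel columns grow to the right and rows downward; lengths in mm; the calibration is good to about 2 mm. A picture is of the moment at which its call begins. There is no depth.
- env.close_job(): hands the job in; it is judged then, once.
The state is a dict: "t": time; "joints": joint angles; "joint_velocities": joint speeds; "joint_efforts": joint torques, N m; "position": TCP position; "ee_rot": TCP orientation; "contact_force": force on the tool from outside, world axes, zero at the start; "moment": the same for the moment, N m; "finger_gap": opening from 0.0 (shut) to 1.0 (fully open); "grip_force": force on a finger pad.
Only numpy, scipy, OpenCV 4.12 (cv2) and the standard library are available. Lean on these libraries where they do the work, as an engineer would, in place of code of your own. Each camera call takes 0.05 s, during which the arm holds its last target. There are 200 camera calls.

TASK

The stone of the small flat grinder is held by a left-hand nut: loosen it by turning it clockwise (seen from above), making sure by feel that it is coming undone, until it comes up gently against the stop at the end of its thread. Never turn so hard, either way, that the spindle brake gives and the stone turns round. Then lift the slotted washer off its seat under the loosened nut, draw it out sideways by its handle and set it down flat inside the shallow tray; put it down, do not drop it.

Things in the scene. Friction and masses are not known exactly. Their poses are not given: they have to be found in the camera images.
- grinder: grey bench grinder with a level stone on top, fixed: housing 144 (x) x 140 (y) x 46 mm high; origin at the middle of its underside, on the vertical spindle axis. Stone 120 mm across, its top 72 mm above the bench, with a steel flange 72 mm across on it. In the flange is a round seat, 60 mm across, floor 76 mm above the bench, inside a raised rim 3.5 mm high.
- nut_bar (a point): centre of the grip bar of the steel nut, on the spindle axis; the bar is 66 mm long (its own x), 13 mm thick (its own y), 34 mm high; the point is half-way up, 116 mm above the bench when tight. Left-hand thread: clockwise seen from above loosens it and lifts it 2.3 mm per radian. It starts tight or up to 1 rad loose (not known); the thread's stop is 2.6 rad from tight, 6 mm up.
- nut_foot (a point): underside of the nut's round hub (32 mm across), on the spindle axis; it bears on the washer, 82 mm above the bench when tight. The thread takes 0.10 N m to turn. Home on the washer or against its stop the nut turns no further: the torque then rises, and from 0.45 N m the spindle brake slips and nut and stone turn together. The nut stays on its stud.
- wheel_mark (a point): small dark dimple on top of the stone, 49 mm from the spindle axis, which shows whether the stone turns; the stone starts at any angle and must stay there (within 6 mm at the dimple)
- washer: dark steel C-shaped washer, loose, 0.13 kg. Origin: centre of the disc's underside, at first on the floor of the seat. Disc 58 mm across, 6 mm thick; slot 16 mm wide round the 12 mm stud, open to its own +y; flat handle, 16 mm wide, along its own -y just over the rim. It must be lifted over 3.5 mm to clear the rim, less than the nut has risen, and drawn along its -y by 50 mm or more to be free.
- washer_tab (a point): centre of the upright tab at the end of the washer's handle, to grasp it by: 10 mm thick (washer's x), 26 mm long (washer's y), 36 mm high; the point lies 81 mm from the disc's centre along the washer's -y and 26 mm above the washer's underside; the tab's top is 16 mm above the point
- washer_mid (a point): middle of the washer's whole length, at the height of its underside, 36 mm from the disc's centre toward the handle (to aim at the tray); the whole washer is 121 mm long
- tray: shallow open aluminium tray 170 x 170 mm outside, walls 4 mm thick and 18 mm high, floor 4 mm thick, fixed; origin at the middle of its underside, on the bench

How it is judged:
By the outcome, as a careful person would: the job done as asked, in the order asked, and still so for the second after the job is handed in, with the robot touching nothing.
It also fails if it takes over 72 s, if anything falls off the work surface, if the arm or the gripper's body presses on something with over 40 N, if the wrist force passes 120 N, or if a joint passes its speed limit or range.

## Working session

There is one attempt and no reset: what is moved stays moved. The work goes in short steps, Python scripts to look and compute and a tool call to move; the robot and the scene stay as the last step left them, time stands still between calls to the robot, and variables do not carry over. Pictures are saved under pics/ and viewed, at most 10 in all, crops included, and the job is handed in when it is done.

Besides the shell and the picture viewer there is one more tool, called as name(argument=value, ...) on one line, values as JSON. carry_out: Moves the arm, as the interface text tells. Its arguments: {"type":"object","properties":{"increments":{"type":"array","items":{"type":"object","properties":{"jaw":{"type":"number"},"travel":{"type":"array","items":{"type":"number"}},"spin":{"type":"number"}}}},"squeeze":{"type":"number"}},"required":["increments"]}

```bash
mkdir -p pics
cat > h.py <<'E'
import numpy as np,cv2
from cell import env
def snap(cam,fn):
    c=env.capture(cam); cv2.imwrite('pics/'+fn,c['img'][:,:,::-1]); np.savez(cam+'.npz',K=c['camera_matrix'],T=c['world_to_cam'],img=c['img'],d=c.get('distortion',np.zeros(5))); print([k for k in c]); return c
def load(cam): return np.load(cam+'.npz')
def ray(cam,uv,z):
    c=load(cam);K,T=c['K'],c['T'];p=cv2.undistortPoints(np.array([[uv]],float),K,c['d'])[0,0]
    d=T[:3,:3].T@np.array([p[0],-p[1],-1]);o=-T[:3,:3].T@T[:3,3]
    return o+d*(z-o[2])/d[2]
def proj(cam,P):
    c=load(cam);q=c['T'][:3,:3]@np.array(P,float)+c['T'][:3,3];q=np.array([q[0],-q[1],-q[2]]);u=c['K']@q;return u[:2]/u[2]
E
python3 - <<'E'
from h import *
c=snap('scene','s0.png');c=snap('top','t0.png');print(c['camera_matrix'],c['world_to_cam'])
o=env.get_obs();print(o,env.grasp_offset)
E
```

```text
['img', 'camera_matrix', 'world_to_cam']
['img', 'camera_matrix', 'world_to_cam']
[[468.70732942   0.         276.79442914]
 [  0.         468.70732942 208.1778951 ]
 [  0.           0.           1.        ]] [[ 2.54235150e-03 -9.99355156e-01  3.58163268e-02 -5.03149525e+01]
 [ 9.85717398e-01  8.53554330e-03  1.68191426e-01 -5.28935275e+02]
 [-1.68388681e-01  3.48771748e-02  9.85103464e-01 -1.05165887e+03]
 [ 0.00000000e+00  0.00000000e+00  0.00000000e+00  1.00000000e+00]]
{'t': 0.1, 'joints': array([ 9.99599996e-01,  2.77099622e-01, -2.77552603e-02,  1.26797318e+00,
       -4.06579315e-05,  1.46740311e+00]), 'joint_velocities': array([ 0.00137772, -0.00077313,  0.00355382, -0.00101555,  0.00054622,
       -0.00024018]), 'joint_efforts': array([ 5.67795469e-04, -4.46708035e+01,  2.96128571e+01,  8.46679963e-03,
       -7.67744336e-05,  1.16698885e-05]), 'position': array([281.46347727, 557.24936798, 230.23956227]), 'ee_rot': array([ 2.31774455e-01,  9.72769022e-01, -9.65355886e-04, -3.17003675e-04]), 'contact_force': array([0.50600407, 0.83299396, 0.22688224]), 'moment': array([ 0.00133166, -0.00837572, -0.01045992]), 'grip_force': 0.0, 'finger_gap': 1.0018589889757774} 18.700000000000003
```

View pics/s0.png

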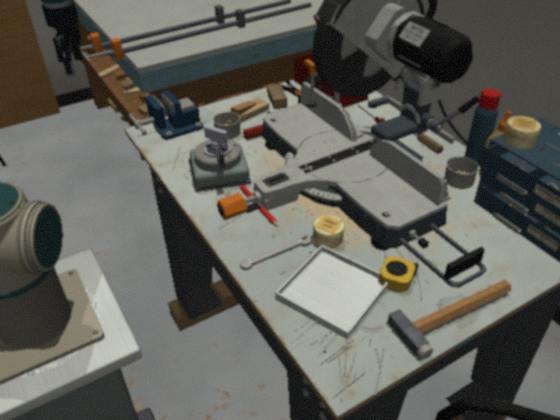

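View pics/t0.png

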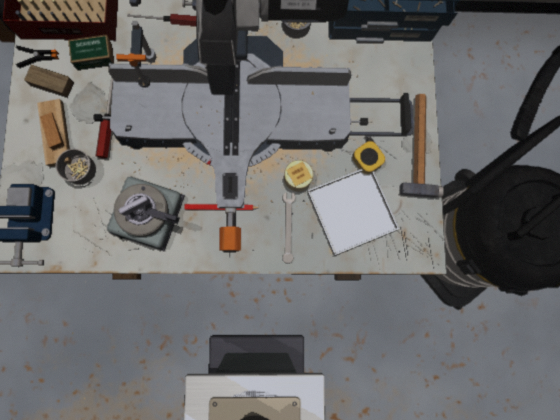

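The top view shows the grinder around (145,212), with its handle pointing to the lower right, and the tray around (352,213). I'll enlarge the grinder in both views.

Run:
```python
from h import *
a=load('top')['img'][165:260,95:215];b=load('scene')['img'][110:200,175:265]
a=cv2.resize(a,(480,380),interpolation=cv2.INTER_CUBIC);b=cv2.resize(b,(380,380),interpolation=cv2.INTER_CUBIC)
m=np.hstack([a,b])[:,:,::-1];m=cv2.resize(m,(800,int(380*800/860)));cv2.imwrite('pics/z0.png',m)
# tray by threshold
g=cv2.cvtColor(load('top')['img'],cv2.COLOR_RGB2GRAY);mk=(g>185).astype('uint8');mk[:, :295]=0;mk[:,410:]=0;mk[:160]=0;mk[265:]=0
cs=max(cv2.findContours(mk,0,1)[0],key=cv2.contourArea);r=cv2.minAreaRect(cs);print(r)
bx=cv2.boxPoints(r)
for z in(4,18):print(z,[ray('top',p,z).round(0) for p in bx],ray('top',r[0],z))
print('house',[ray('top',p,46).round() for p in [(107,234),(127,177),(186,190),(167,249)]])
```

```text
((351.9419250488281, 210.54672241210938), (65.04021453857422, 62.563072204589844), 67.10945129394531)
4 [array([ 575., -131.,    4.]), array([ 639., -276.,    4.]), array([ 489., -333.,    4.]), array([ 429., -191.,    4.])] [ 532.05824765 -232.61397493    4.        ]
18 [array([ 573., -130.,   18.]), array([ 635., -272.,   18.]), array([ 487., -329.,   18.]), array([ 428., -189.,   18.])] [ 529.7185442  -229.82677274   18.        ]
house [array([466., 341.,  46.]), array([600., 304.,  46.]), array([570., 165.,  46.]), array([432., 204.,  46.])]
```

View pics/z0.png

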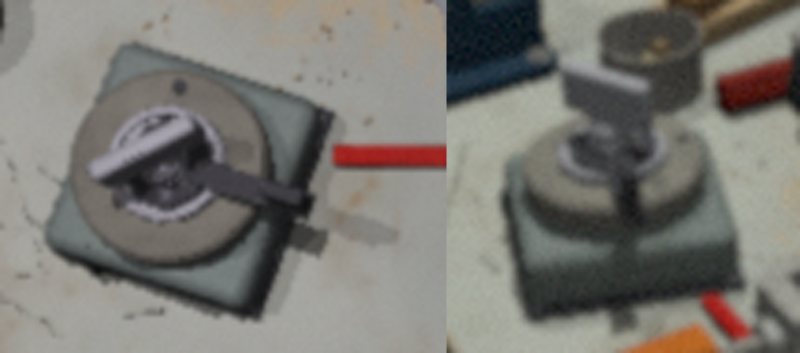

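Run:
```python
from h import *
s=lambda x,y:(95+x/3.72,165+y/3.72)
for n,p,z in [('stone',(171,166),72),('flange',(165,163),79),('barc',(146,150),133),('b1',(95,173),133),('b2',(197,127),133),('dimple',(179,87),72),('tabtopend',(310,195),118),('tabbotend',(305,212),90),('root',(218,180),84)]:
    print(n,ray('top',s(*p),z).round(1))
s2=lambda x,y:(175+(x-446.5)/3.93,110+y/3.93)
for n,p,z in [('bartopL',(563,65),133),('bartopR',(650,95),133),('tabtop',(626,150),118),('dimple',(680,138),72)]: print('scene',n,ray('scene',s2(*p),z).round(1),s2(*p))
for z in(72,116,133):print(proj('top',(517,254,z)),proj('scene',(517,254,z)))
```

```text
stone [518.7 260.6  72. ]
flange [519.4 262.5  79. ]
barc [517.8 259.7 133. ]
b1 [504.2 287.8 133. ]
b2 [531.5 231.4 133. ]
dimple [567.8 258.3  72. ]
tabtopend [494.8 168.  118. ]
tabbotend [488.7 175.5  90. ]
root [508.5 229.2  84. ]
scene bartopL [505.5 288.3 133. ] (204.6437659033079, 126.53944020356234)
scene bartopR [536.  225.9 133. ] (226.78117048346056, 134.1730279898219)
scene tabtop [504.6 199.1 118. ] (220.67430025445293, 148.1679389312977)
scene dimple [569.3 258.6  72. ] (234.4147582697201, 145.1145038167939)
[143.89312381 210.4094135 ] [216.98003454 151.96925758]
[138.94828605 207.08925006] [215.40644465 137.17202659]
[136.92284224 205.72928542] [214.78089854 131.2897123 ]
```

Spindle axis is about (518,259). The bar lies at about −64° and the handle points to about −105°. The tray centre is about (530,−230). I'll go above the nut, with the tool turned so the whole loosening stroke fits the last joint's range.

carry_out(increments=[{"jaw": 60, "travel": [-20, -10, 0], "spin": -0.12}, {"jaw": 60, "travel": [-55, -25, 0], "spin": -0.26}, {"jaw": 60, "travel": [-95, -44, 0], "spin": -0.4}, {"jaw": 60, "travel": [-135, -62, 0], "spin": -0.54}, {"jaw": 60, "travel": [-175, -81, 0], "spin": -0.68}, {"jaw": 60, "travel": [-215, -100, 0], "spin": -0.82}, {"jaw": 60, "travel": [-255, -118, 0], "spin": -0.96}, {"jaw": 60, "travel": [-295, -136, 10], "spin": -1.1}, {"jaw": 60, "travel": [-330, -153, 20], "spin": -1.24}, {"jaw": 60, "travel": [-346, -160, 30], "spin": -1.38}])

```text
t: 1.1
position: [520.1, 256.3, 200.6]
ee_rot: [-0.442, 0.897, -0.0, -0.0]
contact_force: [0.4, 0.6, -0.5]
finger_gap: 0.705
grip_force: 0.0
```

carry_out(increments=[{"jaw": 50, "travel": [0, 0, 0], "spin": -0.14}, {"jaw": 50, "travel": [0, 0, 0], "spin": -0.28}, {"jaw": 50, "travel": [0, 0, 0], "spin": -0.42}, {"jaw": 50, "travel": [0, 0, 0], "spin": -0.56}, {"jaw": 50, "travel": [0, 0, 0], "spin": -0.7}, {"jaw": 50, "travel": [0, 0, 0], "spin": -0.84}, {"jaw": 50, "travel": [0, 0, 0], "spin": -0.98}, {"jaw": 50, "travel": [0, 0, 0], "spin": -1.11}, {"jaw": 50, "travel": [0, 0, 0], "spin": -1.11}])

```text
t: 2.0
position: [518.1, 258.9, 200.8]
ee_rot: [0.847, -0.531, -0.0, 0.0]
contact_force: [-0.9, -0.3, -0.2]
finger_gap: 0.588
grip_force: 0.0
```

```bash
cat >> h.py <<'E'
from scipy.spatial.transform import Rotation as Ro
def st():
    o=env.get_obs();R=Ro.from_quat(o['ee_rot']).as_matrix();y=R[:,1]
    print('t',o['t'],'pos',o['position'].round(2),'yang',np.degrees(np.arctan2(y[1],y[0])).round(2),'tilt',R[:,2].round(4),'q6',o['joints'][5].round(3),'F',o['contact_force'].round(2),'M',o['moment'].round(3),'gap',o['finger_gap']*85.4,o['grip_force']);return o,R
def to(P):
    o,R=st();print('tool delta',(R.T@(np.array(P)-o['position'])).round(1))
E
python3 - <<'E'
from h import *
st();snap('scene','s1.png');snap('top','t1.png')
a=load('top')['img'][155:260,75:235];b=load('scene')['img'][60:200,155:285]
a=cv2.resize(a,(400,262),interpolation=cv2.INTER_CUBIC);b=cv2.resize(b,(400,431),interpolation=cv2.INTER_CUBIC)
m=np.zeros((431,800,3),'uint8');m[:262,:400]=a;m[:,400:]=b;cv2.imwrite('pics/z1.png',m[:,:,::-1])
E
```

```text
t 2.0 pos [518.09 258.87 200.76] yang -154.15 tilt [-1.e-03 -4.e-04 -1.e+00] q6 -1.67 F [-0.94 -0.31 -0.22] M [-0.009 -0.029  0.013] gap 50.18170954683391 0.0
['img', 'camera_matrix', 'world_to_cam']
['img', 'camera_matrix', 'world_to_cam']
```

View pics/z1.png

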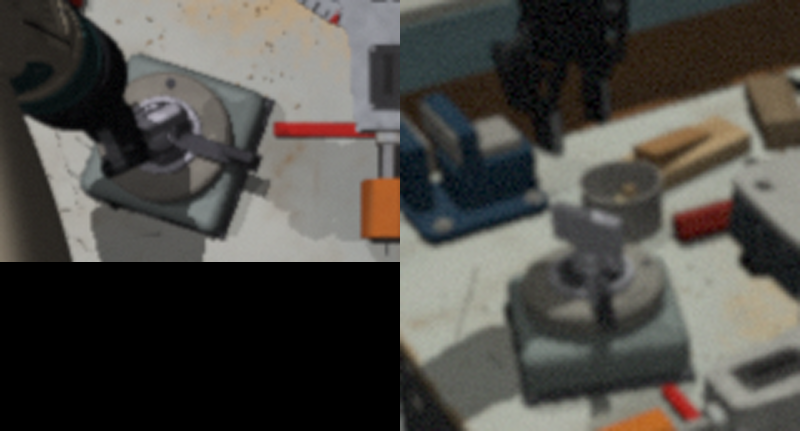

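The gripper stands above the nut with its fingers either side of the bar line. The dimple is unmoved at crop (170,83). I'll descend now.

carry_out(increments=[{"jaw": 50, "travel": [0, 0, 20], "spin": 0}, {"jaw": 50, "travel": [0, 0, 45], "spin": 0}, {"jaw": 50, "travel": [0, 0, 68], "spin": 0}, {"jaw": 50, "travel": [0, 0, 82], "spin": 0}, {"jaw": 50, "travel": [0, 0, 90], "spin": 0}, {"jaw": 50, "travel": [0, 0, 93], "spin": 0}, {"jaw": 50, "travel": [0, 0, 94], "spin": 0}])

```text
t: 2.8
position: [519.0, 259.2, 107.7]
ee_rot: [0.847, -0.531, 0.0, -0.0]
contact_force: [0.4, 0.2, 0.2]
finger_gap: 0.587
grip_force: 0.0
```

carry_out(increments=[{"jaw": 30, "travel": [0, 0, 0], "spin": 0}, {"jaw": 20, "travel": [0, 0, 0], "spin": 0}, {"jaw": 12, "travel": [0, 0, 0], "spin": 0}, {"jaw": 8, "travel": [0, 0, 0], "spin": 0}, {"jaw": 8, "travel": [0, 0, 0], "spin": 0}, {"jaw": 8, "travel": [0, 0, 0], "spin": 0}], squeeze=20)

```text
t: 3.4
position: [522.2, 260.5, 109.0]
ee_rot: [0.847, -0.531, 0.002, -0.003]
contact_force: [6.0, 3.0, -2.2]
finger_gap: 0.152
grip_force: 20.8
```

```bash
python3 -c "
from h import *
st()"
```

```text
t 3.4 pos [522.22 260.46 108.96] yang -154.13 tilt [ 0.0074  0.0031 -1.    ] q6 -1.671 F [ 6.04  3.04 -2.17] M [ 0.461 -1.015  0.12 ] gap 12.98347727684573 20.787236094474792
```

Closing shifted the arm about 3.7 mm along the tool −y direction, so the axis is nearer (522,260.5). I'll recentre and begin turning gently, with lift.

carry_out(increments=[{"jaw": 8, "travel": [0, -2, 0], "spin": 0}, {"jaw": 8, "travel": [0, -4, 0], "spin": 0}, {"jaw": 8, "travel": [0, -4, 0], "spin": 0.02}, {"jaw": 8, "travel": [0, -4, 0], "spin": 0.04}, {"jaw": 8, "travel": [0, -4, 0], "spin": 0.06}, {"jaw": 8, "travel": [0, -4, 0], "spin": 0.06}])

```text
t: 4.0
position: [522.7, 260.8, 108.8]
ee_rot: [0.831, -0.556, 0.001, -0.0]
contact_force: [0.7, -0.9, 5.9]
finger_gap: 0.143
grip_force: 21.9
```

```bash
python3 -c "
from h import *
st()"
```

```text
t 4.0 pos [522.75 260.77 108.76] yang -157.6 tilt [ 1.5e-03 -1.0e-04 -1.0e+00] q6 -1.609 F [ 0.67 -0.94  5.89] M [-0.235  0.073  0.013] gap 12.211316899030894 21.938527822494507
```

carry_out(increments=[{"jaw": 8, "travel": [0, 0, 0], "spin": 0.04}, {"jaw": 8, "travel": [0, 0, -0.2], "spin": 0.08}, {"jaw": 8, "travel": [0, 0, -0.3], "spin": 0.12}, {"jaw": 8, "travel": [0, 0, -0.4], "spin": 0.16}, {"jaw": 8, "travel": [0, 0, -0.5], "spin": 0.2}])

```text
t: 4.5
position: [522.4, 260.7, 109.2]
ee_rot: [0.771, -0.637, 0.0, -0.0]
contact_force: [0.3, -0.6, 6.6]
finger_gap: 0.147
grip_force: 22.1
```

```bash
python3 -c "
from h import *
st()
snap('top','t2.png');snap('scene','s2.png')
a=load('top')['img'][155:260,75:235];b=load('scene')['img'][90:200,165:275]
a=cv2.resize(a,(400,262),interpolation=cv2.INTER_CUBIC);b=cv2.resize(b,(400,400),interpolation=cv2.INTER_CUBIC)
m=np.zeros((400,800,3),'uint8');m[:262,:400]=a;m[:,400:]=b;cv2.imwrite('pics/z2.png',m[:,:,::-1])"
```

```text
t 4.5 pos [522.39 260.68 109.19] yang -169.12 tilt [ 8.e-04 -2.e-04 -1.e+00] q6 -1.408 F [ 0.3  -0.62  6.58] M [-0.215  0.259  0.116] gap 12.511182669919927 22.102653980255127
['img', 'camera_matrix', 'world_to_cam']
['img', 'camera_matrix', 'world_to_cam']
```

View pics/z2.png

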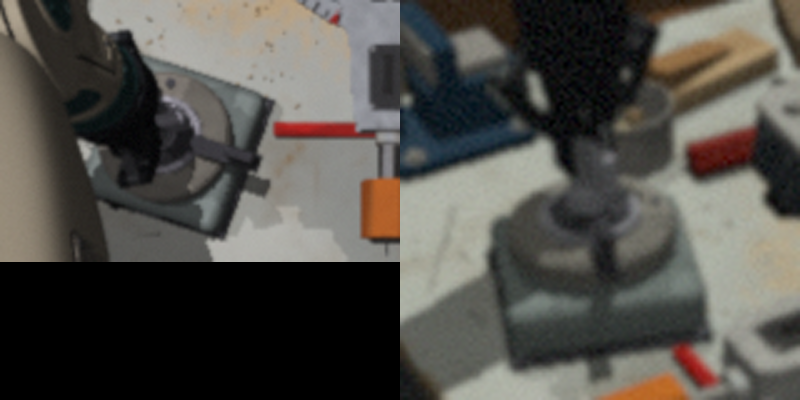

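It turns at a steady 0.12 N m, close to the thread torque, and the dimple has not moved, so the nut is coming undone. I'll continue.

carry_out(increments=[{"jaw": 8, "travel": [0, 0, -0.3], "spin": 0.05}, {"jaw": 8, "travel": [0, 0, -0.6], "spin": 0.11}, {"jaw": 8, "travel": [0, 0, -0.9], "spin": 0.17}, {"jaw": 8, "travel": [0, 0, -1.2], "spin": 0.23}, {"jaw": 8, "travel": [0, 0, -1.5], "spin": 0.29}, {"jaw": 8, "travel": [0, 0, -1.8], "spin": 0.35}, {"jaw": 8, "travel": [0, 0, -2.0], "spin": 0.41}, {"jaw": 8, "travel": [0, 0, -2.1], "spin": 0.46}, {"jaw": 8, "travel": [0, 0, -2.2], "spin": 0.5}])

```text
t: 5.5
position: [521.4, 260.7, 110.5]
ee_rot: [-0.589, 0.808, 0.0, -0.001]
contact_force: [-1.1, -0.1, 3.4]
finger_gap: 0.15
grip_force: 21.7
```

```bash
python3 -c "
from h import *
st()"
```

```text
t 5.5 pos [521.4  260.69 110.46] yang 162.23 tilt [-1.3e-03 -1.0e-04 -1.0e+00] q6 -0.908 F [-1.15 -0.15  3.38] M [-0.018  0.314  0.145] gap 12.789224372516456 21.676898896694183
```

carry_out(increments=[{"jaw": 8, "travel": [0, 0, -0.2], "spin": 0.05}, {"jaw": 8, "travel": [0, 0, -0.4], "spin": 0.11}, {"jaw": 8, "travel": [0, 0, -0.6], "spin": 0.17}, {"jaw": 8, "travel": [0, 0, -0.8], "spin": 0.23}, {"jaw": 8, "travel": [0, 0, -1.0], "spin": 0.29}, {"jaw": 8, "travel": [0, 0, -1.2], "spin": 0.35}, {"jaw": 8, "travel": [0, 0, -1.4], "spin": 0.41}, {"jaw": 8, "travel": [0, 0, -1.5], "spin": 0.46}, {"jaw": 8, "travel": [0, 0, -1.6], "spin": 0.5}])

```text
t: 6.4
position: [520.6, 261.2, 111.7]
ee_rot: [-0.371, 0.928, 0.001, -0.001]
contact_force: [-2.5, 1.2, 2.6]
finger_gap: 0.143
grip_force: 21.5
```

```bash
python3 -c "
from h import *
st()"
```

```text
t 6.4 pos [520.6  261.17 111.69] yang 133.6 tilt [-0.0029  0.0011 -1.    ] q6 -0.408 F [-2.54  1.24  2.59] M [0.398 0.39  0.081] gap 12.252554244133083 21.54357522726059
```

carry_out(increments=[{"jaw": 8, "travel": [0, 0.7, -0.2], "spin": 0.05}, {"jaw": 8, "travel": [0, 1.3, -0.4], "spin": 0.1}, {"jaw": 8, "travel": [0, 1.3, -0.6], "spin": 0.15}, {"jaw": 8, "travel": [0, 1.3, -0.8], "spin": 0.2}, {"jaw": 8, "travel": [0, 1.3, -0.9], "spin": 0.25}, {"jaw": 8, "travel": [0, 1.3, -0.9], "spin": 0.25}])

```text
t: 7.0
position: [520.1, 261.7, 112.3]
ee_rot: [-0.253, 0.967, 0.0, -0.001]
contact_force: [-0.8, 0.8, 0.8]
finger_gap: 0.151
grip_force: 21.2
```

```bash
python3 -c "
from h import *
st()"
```

```text
t 7.0 pos [520.13 261.75 112.33] yang 119.34 tilt [-2.1e-03  2.0e-04 -1.0e+00] q6 -0.157 F [-0.8   0.79  0.75] M [ 0.165  0.234 -0.083] gap 12.87894243817069 21.19012802839279
```

carry_out(increments=[{"jaw": 8, "travel": [0, 0, -0.1], "spin": 0.03}, {"jaw": 8, "travel": [0, 0, -0.2], "spin": 0.06}, {"jaw": 8, "travel": [0, 0, -0.2], "spin": 0.08}, {"jaw": 8, "travel": [0, 0, -0.2], "spin": 0.08}])

```text
t: 7.4
position: [520.2, 261.8, 112.5]
ee_rot: [-0.215, 0.977, 0.0, -0.001]
contact_force: [-1.4, 1.1, 0.8]
finger_gap: 0.145
grip_force: 22.4
```

```bash
python3 -c "
from h import *
st()"
```

```text
t 7.4 pos [520.22 261.81 112.49] yang 114.85 tilt [-1.9e-03  3.0e-04 -1.0e+00] q6 -0.079 F [-1.45  1.08  0.79] M [0.325 0.555 0.307] gap 12.407814876190615 22.432182133197784
```

carry_out(increments=[{"jaw": 8, "travel": [0, 0, 0], "spin": 0}])

```text
t: 7.5
position: [520.3, 261.8, 112.5]
ee_rot: [-0.215, 0.977, 0.0, -0.001]
contact_force: [-3.1, 1.4, 1.8]
finger_gap: 0.147
grip_force: 22.5
```

```bash
python3 -c "
from h import *
st()"
```

```text
t 7.5 pos [520.26 261.85 112.47] yang 114.84 tilt [-1.8e-03  3.0e-04 -1.0e+00] q6 -0.079 F [-3.05  1.37  1.75] M [0.373 0.656 0.343] gap 12.539911746987592 22.46473789215088
```

carry_out(increments=[{"jaw": 8, "travel": [0, 0, 0], "spin": 0.02}, {"jaw": 8, "travel": [0, 0, 0], "spin": 0.03}])

```text
t: 7.7
position: [520.4, 261.9, 112.5]
ee_rot: [-0.2, 0.98, 0.0, -0.001]
contact_force: [-3.2, 2.3, 0.9]
finger_gap: 0.148
grip_force: 25.3
```

```bash
python3 -c "
from h import *
st()"
```

```text
t 7.7 pos [520.36 261.86 112.47] yang 113.04 tilt [-1.7e-03  3.0e-04 -1.0e+00] q6 -0.047 F [-3.15  2.27  0.89] M [0.47  0.815 0.478] gap 12.673105791010956 25.289900600910187
```

Torque climbs from 0.1 to 0.48 N m over 0.03 to 0.1 rad with the nut hardly turning, so it is against the stop. I'll relax the twist and release.

carry_out(increments=[{"jaw": 8, "travel": [0, 0, 0], "spin": -0.05}, {"jaw": 8, "travel": [0, 0, 0], "spin": -0.07}])

```text
t: 7.9
position: [520.4, 261.7, 112.4]
ee_rot: [-0.234, 0.972, 0.0, -0.001]
contact_force: [-4.2, 2.4, 1.5]
finger_gap: 0.147
grip_force: 21.1
```

```bash
python3 -c "
from h import *
st()
snap('top','t3.png')
for n in ('t1','t2','t3'):
    g=cv2.imread('pics/%s.png'%n);cv2.imwrite('pics/d_'+n+'.png',g)
    c=cv2.cvtColor(g,6)[180:196,136:152].astype(float);w=np.clip(np.median(c)-15-c,0,None)
    yy,xx=np.mgrid[180:196,136:152];print(n,(w*xx).sum()/w.sum(),(w*yy).sum()/w.sum(),c.min())
"
```

```text
t 7.9 pos [520.4  261.74 112.39] yang 117.04 tilt [-1.7e-03  3.0e-04 -1.0e+00] q6 -0.117 F [-4.23  2.41  1.52] M [ 0.453  0.889 -0.12 ] gap 12.595302720373155 21.13629162311554
['img', 'camera_matrix', 'world_to_cam']
t1 143.17445482866043 187.62305295950156 68.0
t2 137.4 190.8893246187364 6.0
t3 140.8377358490566 192.07672955974843 5.0
```

carry_out(increments=[{"jaw": 50, "travel": [0, 0, 0], "spin": 0.02}, {"jaw": 50, "travel": [0, 0, 0], "spin": 0.02}, {"jaw": 50, "travel": [0, 0, 0], "spin": 0.02}, {"jaw": 50, "travel": [0, 0, 0], "spin": 0.02}, {"jaw": 50, "travel": [0, 0, -20], "spin": 0.02}, {"jaw": 50, "travel": [0, 0, -60], "spin": 0.02}, {"jaw": 50, "travel": [-40, 0, -105], "spin": 0.02}, {"jaw": 50, "travel": [-90, 0, -105], "spin": 0.02}, {"jaw": 50, "travel": [-140, 0, -105], "spin": 0.02}, {"jaw": 50, "travel": [-150, 0, -105], "spin": 0.02}])

```text
t: 8.95
position: [659.3, 331.6, 217.9]
ee_rot: [-0.224, 0.975, 0.0, 0.002]
contact_force: [-0.6, 0.7, -0.3]
finger_gap: 0.583
grip_force: 0.0
```

```bash
python3 -c "
from h import *
st()
snap('top','t4.png');snap('scene','s4.png')
a=load('top')['img'][165:260,95:215];b=load('scene')['img'][110:200,175:265]
a=cv2.resize(a,(420,332),interpolation=cv2.INTER_CUBIC);b=cv2.resize(b,(380,380),interpolation=cv2.INTER_CUBIC)
m=np.zeros((380,800,3),'uint8');m[:332,:420]=a;m[:,420:]=b;cv2.imwrite('pics/z4.png',m[:,:,::-1])"
```

```text
t 8.95 pos [659.26 331.59 217.94] yang 115.89 tilt [ 0.0046  0.0014 -1.    ] q6 -0.073 F [-0.61  0.66 -0.33] M [-0.012  0.067  0.009] gap 49.81059996212943 0.0
['img', 'camera_matrix', 'world_to_cam']
['img', 'camera_matrix', 'world_to_cam']
```

View pics/z4.png

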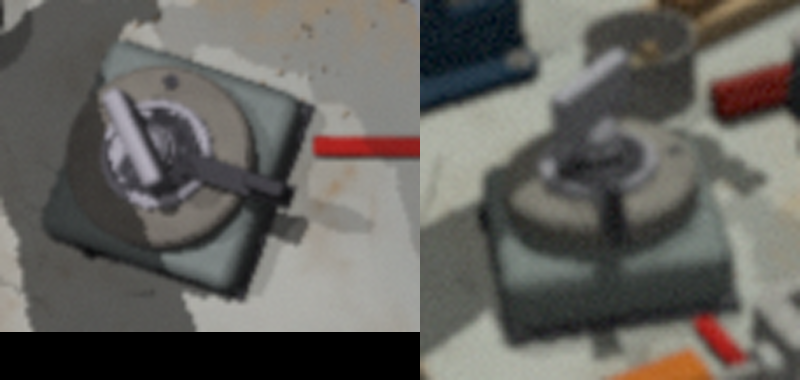

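The bar now lies across the handle direction, about 90° from its start. The handle looks unmoved. I'll check the dimple numerically and measure the bar's rise and the tab.

Run:
```python
from h import *
def cen(f,u,v,r=5):
    c=cv2.imread(f);c=cv2.cvtColor(c,6)[v-r:v+r+1,u-r:u+r+1].astype(float);w=np.clip(np.percentile(c,40)-8-c,0,None);w[np.hypot(*np.mgrid[-r:r+1,-r:r+1])>4]=0
    yy,xx=np.mgrid[v-r:v+r+1,u-r:u+r+1];return (w*xx).sum()/w.sum(),(w*yy).sum()/w.sum()
for f in('t0','t1','t4'):p=cen(f'pics/{f}.png',143,188);print(f,p,ray('top',p,72).round(1))
for f in('s0','s1','s4'):p=cen(f'pics/{f}.png',235,145,4);print(f,p,ray('scene',p,72).round(1))
s=lambda x,y:(95+x/3.5,165+y/3.5)
s2=lambda x,y:(175+(x-420)/4.222,110+y/4.222)
for z in(133,139):
  print(z,'top ends',ray('top',s(108,93),z).round(1),ray('top',s(150,180),z).round(1),'scene',ray('scene',s2(556,97),z).round(1),ray('scene',s2(625,60),z).round(1))
print('tab far top',ray('top',s(293,185),118).round(1),'near',ray('top',s(247,180),118).round(1),'scene tab',ray('scene',s2(612,190),118).round(1))
for P in [(498,182,118),(494,169,118),(501,195,118)]:
  print(P,(proj('top',P)-[95,165])*3.5,(proj('scene',P)-[175,110])*4.222+[420,0])
```

```text
t0 (np.float64(142.81268882175226), np.float64(188.12084592145015)) [568.4 259.   72. ]
t1 (np.float64(142.83333333333334), np.float64(188.1021505376344)) [568.5 259.   72. ]
t4 (np.float64(143.43169398907105), np.float64(188.172131147541)) [568.3 257.6  72. ]
s0 (np.float64(234.64197530864197), np.float64(144.96296296296296)) [570.1 258.9  72. ]
s1 (np.float64(234.65934065934067), np.float64(144.95604395604394)) [570.2 258.9  72. ]
s4 (np.float64(235.1578947368421), np.float64(144.3859649122807)) [572.5 260.6  72. ]
133 top ends [547.5 279.1 133. ] [494.  250.8 133. ] scene [497.8 256.9 133. ] [550.6 272.8 133. ]
139 top ends [546.3 277.3 139. ] [493.1 249.3 139. ] scene [494.1 247.7 139. ] [546.4 263.4 139. ]
tab far top [493.8 167.2 118. ] near [496.7 195.5 118. ] scene tab [491.1 172.8 118. ]
(498, 182, 118) [269.12228281 178.08466939] [615.71108599 178.63511564]
(494, 169, 118) [290.07101767 184.65730259] [619.62565508 191.62312116]
(501, 195, 118) [248.11402081 173.11461012] [610.28028188 166.37228119]
```

The dimple stayed within about 1.5 mm. The turn so far was only about 1.57 rad, right at the minimum possible for the stop, so I'll grip again, better centred, and feel it once more.

carry_out(increments=[{"jaw": 50, "travel": [30, 0, 0], "spin": -0.03}, {"jaw": 50, "travel": [75, -1, 0], "spin": -0.03}, {"jaw": 50, "travel": [120, -2, 0], "spin": -0.03}, {"jaw": 50, "travel": [148, -2, 0], "spin": -0.03}, {"jaw": 50, "travel": [155, -2, 10], "spin": -0.03}, {"jaw": 50, "travel": [155, -2, 40], "spin": -0.03}, {"jaw": 50, "travel": [155, -2, 75], "spin": -0.03}, {"jaw": 50, "travel": [155, -2, 100], "spin": -0.03}, {"jaw": 50, "travel": [155, -2, 107], "spin": -0.03}, {"jaw": 30, "travel": [155, -2, 107], "spin": -0.03}])

```text
t: 10.05
position: [515.2, 259.9, 109.3]
ee_rot: [-0.239, 0.971, -0.0, -0.001]
contact_force: [-0.1, 0.5, -0.2]
finger_gap: 0.432
grip_force: 0.0
```

carry_out(increments=[{"jaw": 20, "travel": [0, 0, 0], "spin": 0}, {"jaw": 12, "travel": [0, 0, 0], "spin": 0}, {"jaw": 8, "travel": [0, 0, 0], "spin": 0}, {"jaw": 8, "travel": [0, 0, 0], "spin": 0}, {"jaw": 8, "travel": [0, 0, 0], "spin": 0}], squeeze=20)

```text
t: 10.55
position: [517.8, 260.8, 112.3]
ee_rot: [-0.239, 0.971, 0.0, 0.002]
contact_force: [1.3, -0.3, 4.4]
finger_gap: 0.143
grip_force: 20.9
```

```bash
python3 -c "
from h import *
st()"
```

```text
t 10.55 pos [517.77 260.76 112.25] yang 117.62 tilt [ 3.4e-03  8.0e-04 -1.0e+00] q6 -0.127 F [ 1.29 -0.31  4.41] M [-0.142 -0.183 -0.103] gap 12.20236395256856 20.930667221546173
```

carry_out(increments=[{"jaw": 8, "travel": [0, 0, 0], "spin": -0.04}, {"jaw": 8, "travel": [0, 0, 0], "spin": -0.08}])

```text
t: 10.75
position: [517.9, 260.6, 112.1]
ee_rot: [-0.278, 0.961, -0.0, 0.002]
contact_force: [0.8, -2.3, 4.0]
finger_gap: 0.15
grip_force: 20.8
```

```bash
python3 -c "
from h import *
st()"
```

```text
t 10.75 pos [517.89 260.55 112.13] yang 122.28 tilt [ 3.6e-03  3.0e-04 -1.0e+00] q6 -0.208 F [ 0.83 -2.32  4.05] M [-0.253 -0.369 -0.093] gap 12.78377231786388 20.8182156085968
```

carry_out(increments=[{"jaw": 8, "travel": [0, 0, 0], "spin": 0.03}, {"jaw": 8, "travel": [0, 0, 0], "spin": 0.06}])

```text
t: 10.95
position: [517.8, 260.7, 112.2]
ee_rot: [-0.248, 0.969, -0.0, 0.002]
contact_force: [1.1, -1.0, 5.4]
finger_gap: 0.147
grip_force: 20.9
```

```bash
python3 -c "
from h import *
st()"
```

```text
t 10.95 pos [517.79 260.71 112.18] yang 118.73 tilt [ 3.4e-03  6.0e-04 -1.0e+00] q6 -0.146 F [ 1.15 -0.98  5.38] M [-0.157 -0.195  0.169] gap 12.569873750349997 20.86448460817337
```

carry_out(increments=[{"jaw": 8, "travel": [0, 0, 0], "spin": 0.02}, {"jaw": 8, "travel": [0, 0, 0], "spin": 0.03}])

```text
t: 11.15
position: [517.7, 260.8, 112.2]
ee_rot: [-0.234, 0.972, 0.0, 0.002]
contact_force: [1.2, 0.1, 5.4]
finger_gap: 0.15
grip_force: 21.0
```

```bash
python3 -c "
from h import *
st()"
```

```text
t 11.15 pos [517.71 260.81 112.19] yang 117.05 tilt [ 3.2e-03  8.0e-04 -1.0e+00] q6 -0.117 F [1.17 0.11 5.44] M [-0.146 -0.234  0.112] gap 12.812930502321173 20.984935462474823
```

carry_out(increments=[{"jaw": 8, "travel": [0, 0, 0], "spin": 0.015}, {"jaw": 8, "travel": [0, 0, 0], "spin": 0.03}])

```text
t: 11.35
position: [517.7, 260.9, 112.3]
ee_rot: [-0.219, 0.976, 0.0, 0.002]
contact_force: [0.9, -0.1, 6.5]
finger_gap: 0.148
grip_force: 21.0
```

```bash
python3 -c "
from h import *
st()"
```

```text
t 11.35 pos [517.73 260.91 112.28] yang 115.33 tilt [ 0.0032  0.0011 -1.    ] q6 -0.087 F [ 0.86 -0.09  6.51] M [-0.112 -0.172  0.094] gap 12.633505057973752 21.038789749145508
```

carry_out(increments=[{"jaw": 8, "travel": [0, 0, -0.3], "spin": 0.015}, {"jaw": 8, "travel": [0, 0, -0.6], "spin": 0.03}])

```text
t: 11.55
position: [517.5, 260.9, 112.4]
ee_rot: [-0.205, 0.979, 0.0, 0.002]
contact_force: [1.8, 0.0, 4.6]
finger_gap: 0.146
grip_force: 21.2
```

```bash
python3 -c "
from h import *
st()"
```

```text
t 11.55 pos [517.53 260.95 112.41] yang 113.61 tilt [ 0.0028  0.0012 -1.    ] q6 -0.057 F [1.8  0.03 4.59] M [ 0.029 -0.477  0.417] gap 12.448076317890887 21.160442233085632
```

carry_out(increments=[{"jaw": 8, "travel": [0, 0, -0.3], "spin": 0.015}, {"jaw": 8, "travel": [0, 0, -0.6], "spin": 0.03}])

```text
t: 11.75
position: [517.3, 260.9, 112.4]
ee_rot: [-0.19, 0.982, 0.0, 0.001]
contact_force: [2.4, 1.0, 2.3]
finger_gap: 0.147
grip_force: 22.8
```

```bash
python3 -c "
from h import *
st()"
```

```text
t 11.75 pos [517.29 260.95 112.44] yang 111.88 tilt [ 0.0022  0.0011 -1.    ] q6 -0.026 F [2.45 1.01 2.26] M [ 0.264 -0.765  0.432] gap 12.582026094729686 22.80997484922409
```

The torque jumps again at the same angle (about 114°, 0.42 N m) after a steady 0.10, so it is the stop, 1.6 rad from the start. I'll relax, release and rise.

carry_out(increments=[{"jaw": 8, "travel": [0, 0, 0], "spin": -0.03}, {"jaw": 8, "travel": [0, 0, 0], "spin": -0.06}, {"jaw": 50, "travel": [0, 0, 0], "spin": -0.06}, {"jaw": 50, "travel": [0, 0, 0], "spin": -0.06}, {"jaw": 50, "travel": [0, 0, 0], "spin": -0.06}, {"jaw": 50, "travel": [0, 0, 0], "spin": -0.06}, {"jaw": 50, "travel": [0, 0, -20], "spin": -0.06}, {"jaw": 50, "travel": [0, 0, -55], "spin": -0.06}, {"jaw": 50, "travel": [0, 0, -80], "spin": -0.06}, {"jaw": 50, "travel": [0, 0, -85], "spin": -0.06}])

```text
t: 12.75
position: [518.2, 261.2, 200.4]
ee_rot: [-0.219, 0.976, 0.0, 0.003]
contact_force: [-0.1, 0.4, -0.8]
finger_gap: 0.586
grip_force: 0.0
```

```bash
python3 -c "
from h import *
to((500,184,195))"
```

```text
t 12.75 pos [518.19 261.19 200.37] yang 115.33 tilt [ 0.0054  0.0021 -1.    ] q6 -0.087 F [-0.13  0.41 -0.77] M [ 0.034 -0.045 -0.044] gap 50.02553195019389 0.0
tool delta [ 49.5 -62.    5.1]
```

carry_out(increments=[{"jaw": 40, "travel": [10, -12, 0], "spin": -0.14}, {"jaw": 40, "travel": [25, -31, 0], "spin": -0.28}, {"jaw": 40, "travel": [40, -50, 0], "spin": -0.42}, {"jaw": 40, "travel": [49, -61, 5], "spin": -0.56}, {"jaw": 40, "travel": [49, -62, 5], "spin": -0.7}, {"jaw": 40, "travel": [49, -62, 15], "spin": -0.82}, {"jaw": 40, "travel": [49, -62, 30], "spin": -0.87}, {"jaw": 40, "travel": [49, -62, 45], "spin": -0.87}, {"jaw": 40, "travel": [49, -62, 45], "spin": -0.87}])

```text
t: 13.65
position: [495.5, 182.7, 148.5]
ee_rot: [-0.61, 0.792, 0.001, -0.003]
contact_force: [-0.1, -0.9, -0.2]
finger_gap: 0.468
grip_force: 0.0
```

```bash
python3 -c "
from h import *
st()
snap('top','t5.png');snap('scene','s5.png')
a=load('top')['img'][155:260,75:235];b=load('scene')['img'][90:200,165:275]
a=cv2.resize(a,(400,262),interpolation=cv2.INTER_CUBIC);b=cv2.resize(b,(400,400),interpolation=cv2.INTER_CUBIC)
m=np.zeros((400,800,3),'uint8');m[:262,:400]=a;m[:,400:]=b;cv2.imwrite('pics/z5.png',m[:,:,::-1])"
```

```text
t 13.65 pos [495.49 182.66 148.52] yang 165.17 tilt [-0.0068 -0.0016 -1.    ] q6 -1.081 F [-0.12 -0.86 -0.18] M [-0.008  0.077 -0.049] gap 39.9978077331601 0.0
['img', 'camera_matrix', 'world_to_cam']
['img', 'camera_matrix', 'world_to_cam']
```

View pics/z5.png

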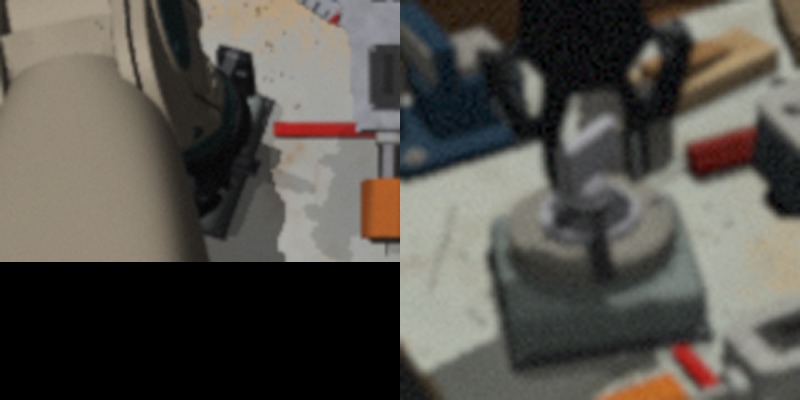

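The gripper is above the tab, about 4.5 mm short in x. I'll correct that while descending.

carry_out(increments=[{"jaw": 40, "travel": [-1, -2, 10], "spin": 0}, {"jaw": 40, "travel": [-2, -4, 30], "spin": 0}, {"jaw": 40, "travel": [-2, -4, 48], "spin": 0}, {"jaw": 40, "travel": [-2, -4, 58], "spin": 0}, {"jaw": 40, "travel": [-2, -4, 62], "spin": 0}, {"jaw": 40, "travel": [-2, -4, 62], "spin": 0}])

```text
t: 14.35
position: [502.7, 184.3, 89.6]
ee_rot: [-0.61, 0.792, 0.0, -0.0]
contact_force: [0.4, -0.2, 0.7]
finger_gap: 0.466
grip_force: 0.0
```

carry_out(increments=[{"jaw": 25, "travel": [0, 0, 0], "spin": 0}, {"jaw": 18, "travel": [0, 0, 0], "spin": 0}, {"jaw": 12, "travel": [0, 0, 0], "spin": 0}, {"jaw": 6, "travel": [0, 0, 0], "spin": 0}, {"jaw": 4, "travel": [0, 0, 0], "spin": 0}, {"jaw": 4, "travel": [0, 0, 0], "spin": 0}], squeeze=20)

```text
t: 14.95
position: [503.1, 184.5, 90.5]
ee_rot: [-0.61, 0.792, 0.0, 0.0]
contact_force: [-1.4, -0.4, 3.9]
finger_gap: 0.114
grip_force: 22.5
```

```bash
python3 -c "
from h import *
st()"
```

```text
t 14.95 pos [503.13 184.52  90.47] yang 165.2 tilt [ 6.e-04  5.e-04 -1.e+00] q6 -1.082 F [-1.36 -0.42  3.92] M [0.169 0.22  0.09 ] gap 9.760142133873662 22.508802115917206
```

Gap 9.8 mm, so the tab is held. I'll grip harder and lift slowly.

carry_out(increments=[{"jaw": 4, "travel": [0, 0, 0], "spin": 0}, {"jaw": 4, "travel": [0, 0, 0], "spin": 0}, {"jaw": 4, "travel": [0, 0, 0], "spin": 0}], squeeze=70)

```text
t: 15.25
position: [503.1, 184.5, 90.6]
ee_rot: [-0.61, 0.792, 0.0, 0.0]
contact_force: [-2.0, -0.5, 5.0]
finger_gap: 0.101
grip_force: 70.8
```

```bash
python3 -c "
from h import *
st()"
```

```text
t 15.25 pos [503.15 184.49  90.55] yang 165.19 tilt [ 6.e-04  5.e-04 -1.e+00] q6 -1.082 F [-1.96 -0.49  5.  ] M [0.22  0.388 0.157] gap 8.622579694638405 70.8424973487854
```

carry_out(increments=[{"jaw": 4, "travel": [0, 0, -1], "spin": 0}, {"jaw": 4, "travel": [0, 0, -2], "spin": 0}, {"jaw": 4, "travel": [0, 0, -3], "spin": 0}, {"jaw": 4, "travel": [0, 0, -3], "spin": 0}])

```text
t: 15.65
position: [502.4, 184.0, 92.5]
ee_rot: [-0.61, 0.792, 0.0, -0.001]
contact_force: [-0.5, 0.7, -1.8]
finger_gap: 0.101
grip_force: 69.9
```

```bash
python3 -c "
from h import *
st()"
```

```text
t 15.65 pos [502.38 184.04  92.49] yang 165.18 tilt [-1.1e-03 -7.0e-04 -1.0e+00] q6 -1.082 F [-0.52  0.73 -1.82] M [-0.042  0.147  0.042] gap 8.662231360523965 69.89399671554565
```

carry_out(increments=[{"jaw": 4, "travel": [0, 0, -1], "spin": 0}, {"jaw": 4, "travel": [0, 0, -2], "spin": 0}, {"jaw": 4, "travel": [0, 0, -2.8], "spin": 0}, {"jaw": 4, "travel": [0, 0, -2.8], "spin": 0}])

```text
t: 16.05
position: [503.3, 184.3, 96.0]
ee_rot: [-0.61, 0.792, -0.0, 0.0]
contact_force: [0.0, 0.2, -0.7]
finger_gap: 0.102
grip_force: 69.9
```

```bash
python3 -c "
from h import *
st()"
```

```text
t 16.05 pos [503.26 184.32  96.  ] yang 165.18 tilt [ 8.e-04  0.e+00 -1.e+00] q6 -1.082 F [ 0.03  0.17 -0.67] M [-0.057 -0.011 -0.052] gap 8.701102274386258 69.92712736129761
```

Lift reads about 5.4 mm with no nut contact. I'll lower it 0.6 mm and begin drawing along the handle (tool +x).

carry_out(increments=[{"jaw": 4, "travel": [0, 0, 0.6], "spin": 0}, {"jaw": 4, "travel": [0, 0, 0.6], "spin": 0}, {"jaw": 4, "travel": [2, 0, 0.6], "spin": 0}, {"jaw": 4, "travel": [4, 0, 0.6], "spin": 0}, {"jaw": 4, "travel": [6, 0, 0.6], "spin": 0}])

```text
t: 16.55
position: [501.2, 178.3, 95.1]
ee_rot: [-0.61, 0.792, 0.0, -0.0]
contact_force: [0.1, 0.5, -0.3]
finger_gap: 0.104
grip_force: 69.9
```

```bash
python3 -c "
from h import *
st()"
```

```text
t 16.55 pos [501.21 178.29  95.06] yang 165.18 tilt [-2.e-04 -1.e-04 -1.e+00] q6 -1.092 F [ 0.09  0.45 -0.35] M [-0.066  0.018 -0.026] gap 8.898415996866015 69.92556810379028
```

It is clear of the rim, with no force. I'll keep drawing.

carry_out(increments=[{"jaw": 4, "travel": [4, 0, 0], "spin": 0}, {"jaw": 4, "travel": [10, 0, 0], "spin": 0}, {"jaw": 4, "travel": [17, 0, 0], "spin": 0}, {"jaw": 4, "travel": [24, 0, 0], "spin": 0}, {"jaw": 4, "travel": [31, 0, 0], "spin": 0}, {"jaw": 4, "travel": [38, 0, 0], "spin": 0}, {"jaw": 4, "travel": [45, 0, 0], "spin": 0}, {"jaw": 4, "travel": [52, 0, 0], "spin": 0}, {"jaw": 4, "travel": [58, 0, 0], "spin": 0}, {"jaw": 4, "travel": [62, 0, 0], "spin": 0}])

```text
t: 17.55
position: [485.3, 118.0, 95.1]
ee_rot: [-0.61, 0.792, 0.0, -0.0]
contact_force: [0.3, -0.1, -0.3]
finger_gap: 0.107
grip_force: 70.0
```

```bash
python3 -c "
from h import *
st()
print(ray('top',(352.5,213),18), ray('top',(230,240),60))
print([ray('top',p,18).round(0) for p in [(308.5,190),(376,170.5),(396,234.5),(330,254.5)]])
"
```

```text
t 17.55 pos [485.3  118.    95.11] yang 165.16 tilt [-1.e-04 -0.e+00 -1.e+00] q6 -1.203 F [ 0.28 -0.13 -0.3 ] M [-0.014  0.018  0.047] gap 9.130563116296397 69.96160984039307
[ 523.73274216 -231.03357882   18.        ] [452.37835547  59.51409908  60.        ]
[array([ 579., -125.,   18.]), array([ 630., -292.,   18.]), array([ 472., -335.,   18.]), array([ 424., -175.,   18.])]
```

Drawn 68 mm in all, so it is free. I'll lift it high and carry it towards the tray.

carry_out(increments=[{"jaw": 4, "travel": [0, 0, -12], "spin": 0}, {"jaw": 4, "travel": [0, 0, -35], "spin": 0}, {"jaw": 4, "travel": [0, 0, -62], "spin": 0}, {"jaw": 4, "travel": [0, 0, -90], "spin": 0}, {"jaw": 4, "travel": [5, -2, -115], "spin": 0}, {"jaw": 4, "travel": [20, -6, -130], "spin": 0.05}, {"jaw": 4, "travel": [45, -12, -135], "spin": 0.13}, {"jaw": 4, "travel": [75, -20, -135], "spin": 0.22}, {"jaw": 4, "travel": [107, -29, -135], "spin": 0.31}, {"jaw": 4, "travel": [140, -38, -135], "spin": 0.4}])

```text
t: 18.55
position: [486.7, -27.3, 231.4]
ee_rot: [-0.439, 0.898, -0.0, 0.001]
contact_force: [0.5, -0.3, -1.6]
finger_gap: 0.105
grip_force: 70.0
```

```bash
python3 -c "
from h import *
to((487,-244,230))"
```

```text
t 18.55 pos [486.74 -27.35 231.42] yang 142.12 tilt [ 1.8e-03 -1.0e-04 -1.0e+00] q6 -1.099 F [ 0.48 -0.34 -1.59] M [-0.029  0.007 -0.031] gap 8.947691133913146 70.02102255821228
tool delta [ 170.8 -133.2    1.4]
```

Spin still needed: 142° → 110°, about +0.56 rad.

carry_out(increments=[{"jaw": 4, "travel": [22, -17, 0], "spin": 0.07}, {"jaw": 4, "travel": [47, -37, 0], "spin": 0.15}, {"jaw": 4, "travel": [73, -57, 0], "spin": 0.24}, {"jaw": 4, "travel": [99, -77, 0], "spin": 0.33}, {"jaw": 4, "travel": [125, -97, 0], "spin": 0.42}, {"jaw": 4, "travel": [148, -115, 0], "spin": 0.5}, {"jaw": 4, "travel": [163, -127, 10], "spin": 0.54}, {"jaw": 4, "travel": [169, -132, 30], "spin": 0.56}, {"jaw": 4, "travel": [170, -133, 60], "spin": 0.56}, {"jaw": 4, "travel": [170, -133, 80], "spin": 0.56}])

```text
t: 19.55
position: [487.4, -242.6, 149.4]
ee_rot: [-0.175, 0.985, 0.0, -0.0]
contact_force: [-0.1, 0.9, -1.4]
finger_gap: 0.102
grip_force: 69.9
```

carry_out(increments=[{"jaw": 4, "travel": [0, 0, 30], "spin": 0}, {"jaw": 4, "travel": [0, 0, 55], "spin": 0}, {"jaw": 4, "travel": [0, 0, 70], "spin": 0}, {"jaw": 4, "travel": [0, 0, 75], "spin": 0}, {"jaw": 4, "travel": [0, 0, 75], "spin": 0}])

```text
t: 20.05
position: [487.6, -242.1, 75.1]
ee_rot: [-0.175, 0.985, 0.0, -0.0]
contact_force: [0.5, 0.2, -1.5]
finger_gap: 0.1
grip_force: 70.0
```

```bash
python3 -c "
from h import *
to((487,-244,30))
snap('top','t6.png');snap('scene','s6.png')
a=load('top')['img'][150:270,280:440];b=load('scene')['img'][220:350,250:410]
a=cv2.resize(a,(400,300),interpolation=cv2.INTER_CUBIC);b=cv2.resize(b,(400,325),interpolation=cv2.INTER_CUBIC)
m=np.zeros((325,800,3),'uint8');m[:300,:400]=a;m[:,400:]=b;cv2.imwrite('pics/z6.png',m[:,:,::-1])"
```

```text
t 20.05 pos [ 487.55 -242.09   75.13] yang 110.2 tilt [-6.e-04  5.e-04 -1.e+00] q6 -0.932 F [ 0.47  0.21 -1.48] M [-0.039  0.035  0.043] gap 8.570652262045275 69.95126724243164
tool delta [ 1.2 -1.6 45.1]
['img', 'camera_matrix', 'world_to_cam']
['img', 'camera_matrix', 'world_to_cam']
```

View pics/z6.png

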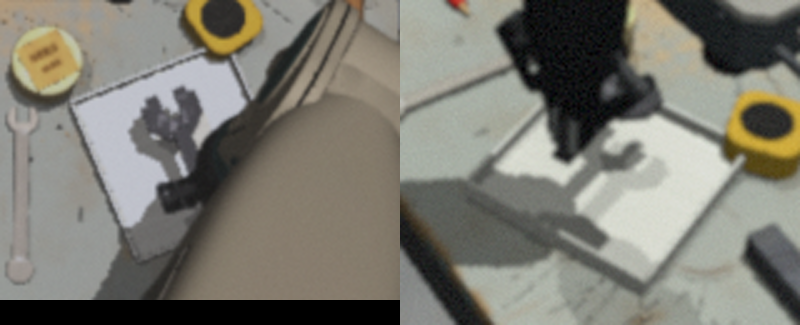

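The washer hangs over the tray. In the top crop the disc is at (172,115) and the tray centre near (180,157), so the whole length lies inside. I'll lower it.

carry_out(increments=[{"jaw": 4, "travel": [0, 0, 12], "spin": 0}, {"jaw": 4, "travel": [0, 0, 26], "spin": 0}, {"jaw": 4, "travel": [0, 0, 38], "spin": 0}, {"jaw": 4, "travel": [0, 0, 46], "spin": 0}, {"jaw": 4, "travel": [0, 0, 51], "spin": 0}, {"jaw": 4, "travel": [0, 0, 52], "spin": 0}, {"jaw": 4, "travel": [0, 0, 52], "spin": 0}])

```text
t: 20.85
position: [487.6, -242.4, 23.0]
ee_rot: [-0.175, 0.985, 0.0, -0.0]
contact_force: [0.7, -0.4, -1.3]
finger_gap: 0.1
grip_force: 70.0
```

carry_out(increments=[{"jaw": 4, "travel": [0, 0, 1], "spin": 0}, {"jaw": 4, "travel": [0, 0, 2], "spin": 0}, {"jaw": 4, "travel": [0, 0, 2], "spin": 0}])

```text
t: 21.15
position: [487.7, -242.4, 21.4]
ee_rot: [-0.175, 0.985, -0.0, 0.0]
contact_force: [-0.2, -0.2, -1.7]
finger_gap: 0.105
grip_force: 70.0
```

carry_out(increments=[{"jaw": 4, "travel": [0, 0, 1], "spin": 0}, {"jaw": 4, "travel": [0, 0, 2], "spin": 0}, {"jaw": 4, "travel": [0, 0, 2], "spin": 0}])

```text
t: 21.45
position: [487.4, -242.3, 19.0]
ee_rot: [-0.175, 0.985, 0.0, -0.0]
contact_force: [0.7, 0.0, -1.7]
finger_gap: 0.102
grip_force: 70.0
```

carry_out(increments=[{"jaw": 4, "travel": [0, 0, 0.7], "spin": 0}, {"jaw": 4, "travel": [0, 0, 1.4], "spin": 0}, {"jaw": 4, "travel": [0, 0, 1.4], "spin": 0}])

```text
t: 21.75
position: [487.4, -242.4, 18.6]
ee_rot: [-0.175, 0.985, -0.0, -0.0]
contact_force: [-4.3, 0.9, 6.0]
finger_gap: 0.1
grip_force: 71.2
```

carry_out(increments=[{"jaw": 4, "travel": [0, 0, 0.5], "spin": 0}, {"jaw": 4, "travel": [0, 0, 1], "spin": 0}, {"jaw": 4, "travel": [0, 0, 1], "spin": 0}])

```text
t: 22.05
position: [487.4, -242.5, 18.4]
ee_rot: [-0.175, 0.985, -0.0, -0.0]
contact_force: [-5.8, 0.5, 12.3]
finger_gap: 0.102
grip_force: 72.0
```

It is on the tray floor (z 18.5 as predicted, 12 N). I'll ease off, soften the grip and open.

carry_out(increments=[{"jaw": 4, "travel": [0, 0, -1], "spin": 0}, {"jaw": 4, "travel": [0, 0, -1], "spin": 0}, {"jaw": 10, "travel": [0, 0, -1], "spin": 0}, {"jaw": 14, "travel": [0, 0, -1], "spin": 0}, {"jaw": 22, "travel": [0, 0, -1], "spin": 0}, {"jaw": 30, "travel": [0, 0, -1], "spin": 0}, {"jaw": 30, "travel": [0, 0, -1], "spin": 0}], squeeze=20)

```text
t: 22.75
position: [487.6, -242.3, 17.5]
ee_rot: [-0.175, 0.985, 0.0, -0.0]
contact_force: [0.6, 0.4, -0.3]
finger_gap: 0.355
grip_force: 0.0
```

carry_out(increments=[{"jaw": 30, "travel": [0, 0, -8], "spin": 0}, {"jaw": 30, "travel": [0, 0, -30], "spin": 0}, {"jaw": 30, "travel": [0, 0, -65], "spin": 0}, {"jaw": 30, "travel": [0, 0, -105], "spin": 0}, {"jaw": 30, "travel": [0, 0, -150], "spin": 0}, {"jaw": 30, "travel": [0, 20, -190], "spin": 0}, {"jaw": 30, "travel": [0, 60, -200], "spin": 0}, {"jaw": 30, "travel": [0, 100, -200], "spin": 0}, {"jaw": 30, "travel": [0, 130, -200], "spin": 0}, {"jaw": 30, "travel": [0, 140, -200], "spin": 0}])

```text
t: 23.75
position: [437.8, -108.7, 218.3]
ee_rot: [-0.176, 0.984, 0.0, 0.0]
contact_force: [0.2, -1.2, -0.8]
finger_gap: 0.352
grip_force: 0.0
```

```bash
python3 -c "
from h import *
st()
snap('top','t7.png');snap('scene','s7.png')
a=load('top')['img'][150:270,280:440];b=load('scene')['img'][220:350,250:410];d=load('scene')['img'][110:200,175:265];e=load('top')['img'][165:260,95:215]
R=lambda i,w,h:cv2.resize(i,(w,h),interpolation=cv2.INTER_CUBIC)
m=np.zeros((600,800,3),'uint8');m[:300,:400]=R(a,400,300);m[:300,400:]=R(b,400,300);m[300:,:380]=R(e,380,300);m[300:,400:700]=R(d,300,300);cv2.imwrite('pics/z7.png',m[:,:,::-1])"
```

```text
t 23.75 pos [ 437.84 -108.74  218.32] yang 110.3 tilt [ 1.e-04  4.e-04 -1.e+00] q6 -0.741 F [ 0.23 -1.22 -0.77] M [-0.014 -0.048  0.035] gap 30.070028911902327 0.0
['img', 'camera_matrix', 'world_to_cam']
['img', 'camera_matrix', 'world_to_cam']
```

View pics/z7.png

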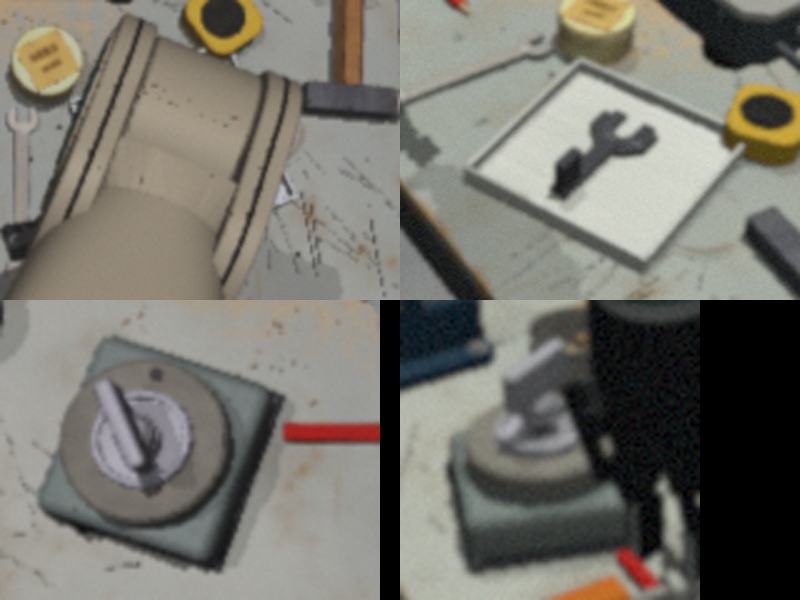

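The washer lies flat inside the tray. The nut is raised and the seat is empty. I'll check the dimple now that the light is even.

Run:
```python
from h import *
def cen(f,u,v,r=5):
    c=cv2.imread(f);c=cv2.cvtColor(c,6)[v-r:v+r+1,u-r:u+r+1].astype(float);w=np.clip(np.percentile(c,40)-8-c,0,None);w[np.hypot(*np.mgrid[-r:r+1,-r:r+1])>4]=0
    yy,xx=np.mgrid[v-r:v+r+1,u-r:u+r+1];return (w*xx).sum()/w.sum(),(w*yy).sum()/w.sum()
for f in('t0','t1','t4','t7'):p=cen(f'pics/{f}.png',143,188);print(f,p,ray('top',p,72).round(1))
```

```text
t0 (np.float64(142.81268882175226), np.float64(188.12084592145015)) [568.4 259.   72. ]
t1 (np.float64(142.83333333333334), np.float64(188.1021505376344)) [568.5 259.   72. ]
t4 (np.float64(143.43169398907105), np.float64(188.172131147541)) [568.3 257.6  72. ]
t7 (np.float64(143.97506925207756), np.float64(188.24653739612188)) [568.1 256.4  72. ]
```

```bash
python3 -c "
from cell import env
print(env.close_job())"
```

```text
the job is handed in; nothing more can be done
None
```

The nut was turned clockwise about 1.6 rad to its stop (felt twice), and the washer was lifted, drawn out and set down flat in the tray; the job was handed in at about 24 s, but the two stop checks reached 0.48 and 0.43 N m and the dimple moved about 2.6 mm in all (6 mm allowed), so the spindle brake probably gave slightly despite the instruction never to let it.

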